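# Shut and lock the sliding lid of the bamboo tea box

### The job

The bamboo box is locked by a knob whose pin rides in an L-shaped slot in its top. Push the knob with the fingertips along the slot to the corner, so that the lid slides fully shut, then push it sideways round the corner until it is fully home at the end of the short leg, and take the hand away. Push gently: do not pinch or grip the knob, do not lift, tip or shove the box, and leave the jars, teapot, canister and ladle alone.

Things in the scene. Friction and masses are not known exactly. Their poses are not given: they have to be found in the camera images.
- box: light bamboo box, 260 (x) x 180 (y) x 104 (z) mm, 2 to 3 kg, loose on the counter; origin: centre of its underside. Its flat fixed top panel, upper face at z = 104, spans x -130 to +30 mm and has an L-shaped slot 17 mm wide: long leg along box +x at y = -22 mm, short leg from its far end along box +y. The rest, x +30 to +122, is the mouth that the lid shuts
- knob: dark wood block 30 x 30 mm, faces parallel to box x and y, from 2 to 34 mm above the panel; cannot turn or come out. Its 12 mm pin rides in the slot, 2.5 mm play each side. Origin: pin axis, level with the panel's upper face. Long leg: slides along box x with the lid, about 1.2 N; short leg: along box y, 0.6 N, lid stays. Plus a little drag. Stays where left; slot walls stop it
- lid (a joint): sliding lid, slides along box +x under the panel: 0 = open, 0.0775 m = fully shut (pin against the far wall of the slot); in the short leg the pin's play lets it read 0.0725 to 0.0775. Its near stop is 0, the knob then lies at slot_start
- slot_start (a point): point on the panel's upper face where the knob's origin lies with the lid fully open: box frame (-90, -22, 104) mm. The knob starts 0 to 30 mm beyond it along box +x
- slot_corner (a point): point where the knob's origin lies at the corner, lid fully shut: box frame (-12.5, -22, 104) mm
- slot_end (a point): point where the knob's origin lies fully home at the end of the short leg: box frame (-12.5, +25.5, 104) mm
- jar_tall: square clear acrylic jar with cork-coloured filling and white lid, 64 x 64 mm, 138 mm tall with its small steel knob; stands beside the box (on its +y side). Bystander: leave it alone. Origin: centre of its underside
- jar_mid: square clear acrylic jar with dark brown filling and white lid, 64 x 64 mm, 118 mm tall. Bystander. Origin: centre of its underside
- jar_low: square clear acrylic jar with terracotta filling and white lid, 64 x 64 mm, 98 mm tall. Bystander. Origin: centre of its underside
- teapot: white ceramic teapot, 132 mm across the belly, 128 mm tall, spout toward its +x, handle toward its -x. Bystander. Origin: centre of its underside
- canister: small glass canister with hinged glass lid, orange gasket and wire clip, 72 mm across, 94 mm tall; stands beside the box (on its -y side). Bystander. Origin: centre of its underside
- ladle: steel ladle lying along its own x, about 330 mm long, bowl at +x. Bystander. Origin: on the counter below the handle, 150 mm from the handle's end

How it is judged:
By the outcome, as a careful person would: the job done as asked, in the order asked, and still so for the second after the job is handed in, with the robot touching nothing.
It also fails if it takes over 42 s, if anything falls off the work surface, if the arm or the gripper's body presses on something with over 40 N, if the wrist force passes 120 N, or if a joint passes its speed limit or range.

### The arm

A 6-joint arm with a two-finger parallel gripper is mounted at the origin on the work surface. World frame = base frame: x ahead of the robot, y to its left, z up, the work surface at z = 0. Lengths are in m, angles in degrees, forces in N, time in s.
With the tool pointing down it reaches from about 0.35 to 0.925 m from the base axis. Payload 6.4 kg.
Tool frame: the origin (TCP) lies at the centre of the arm's flange, where the gripper is bolted on; the fingertips stand 173 mm ahead of it and the grasp point (between the pads) lies 155 mm ahead of it; z points along the fingers, y is the line along which they close (so a half turn about z gives the same grasp; the last joint's range is limited). The gripper opens to 85 mm and grips with 20 to 120 N. Pads are 22 mm wide; open, the fingers measure 114 mm over their backs; the gripper's body (76 mm by 85 mm) begins 54 mm behind the grasp point. The pads swing forward as they close: fully open they stand 13 mm farther back than shut.
Start: joints at [-85.72, 14.043, 89.255, -0, 76.702, -9.975], TCP at [0.16, -0.63, 0.405] pointing down, gripper open.
Joint ranges: [-179.41, 179.41], [-58.25, 129.5], [7.25, 145.43], [-54.29, 234.29], [11.92, 165.04], [-157.13, 157.13]. Speed limits (degrees/s): [147.25, 147.25, 180, 180, 180, 180].

### API

Orientations are given as a 3x3 rotation matrix whose columns are the frame's x, y, z axes.
In Python, from rig import ctrl gives the robot as it stands.
- The arm moves only by the tool move_arm, never from a script. Its argument "targets" is one flat list of numbers, 6 for each row, row after row: the shift along the world's x, y, z in cm, then the turn, a rotation vector about the world's x, y, z in degrees. In form: [tx, ty, tz, wx, wy, wz, tx, ty, tz, wx, wy, wz, ...]. A call has 1 to 20 rows; each row is the pose to reach, as a shift and turn from the pose commanded when the call began; what a row does not reach only later rows make up. A row lasts 1/8 s, in which the tool goes at most 62.5 mm and 10.7 degrees, less where a joint would pass 70% of its speed; a pose out of reach is approached as far as the arm can. A call with a gripper value outside its range is refused whole. "hand" is the finger opening in cm, from 0 to 8.54, set as the call begins (left out, the last holds). The fingers move at their own pace and stop on an object; "newtons" is the grip in N (left out, the last holds). Time passes only in rows, so rows that repeat a pose let the fingers close. It gives the time, the measured TCP pose, the force, the opening and the grip force at its end, in the units of the state.
- ctrl.get_obs(): the state, without advancing time (a new reading comes with each control period).
- ctrl.capture(name): name is "scene" or "top" or "wrist"; returns a dict with "img" (384x512x3 uint8, red, green, blue), "K" (3x3 intrinsics, pixels), "T" (4x4, takes a point from camera to world coordinates); the wrist camera has in their place "mount" (4x4, takes a point from camera to tool coordinates, whose origin is the TCP and whose axes are the flange's). Camera axes: x right, y down, z forward; pixel columns grow to the right and rows downward; lengths in m; the calibration is good to about 2 mm. A picture is of the moment at which its call begins: read the wrist's pose just before it. There is no depth.
- ctrl.finish_job(): hands the job in; it is judged then, once.
The state is a dict: "time": time; "joint_positions": joint angles; "joint_velocities": joint speeds; "joint_torque": joint torques, N m; "position": TCP position; "ee_rot": TCP orientation; "wrist_force": force on the tool from outside, world axes, zero at the start; "ft_torque": the same for the moment, N m; "gripper_width": opening from 0.0 (shut) to 1.0 (fully open); "grip_force": force on a finger pad.
Only numpy, scipy, OpenCV 4.12 (cv2) and the standard library are available. Lean on these libraries where they do the work, as an engineer would, in place of code of your own. Each camera call takes 0.05 s, during which the arm holds its last target. There are 200 camera calls.

## Working session

There is one attempt and no reset: what is moved stays moved. The work goes in short steps, Python scripts to look and compute and a tool call to move; the robot and the scene stay as the last step left them, time stands still between calls to the robot, and variables do not carry over. Pictures are saved under pics/ and viewed, at most 10 in all, crops included, and the job is handed in when it is done.

Besides the shell and the picture viewer there is one more tool, called after ">>>" by a JSON object that holds its "api" and its "payload". move_arm: Moves the arm, as the interface text tells. Its arguments: {"type":"object","properties":{"targets":{"type":"array"},"hand":{"type":"number"},"newtons":{"type":"number"}},"required":["targets"]}

```bash
mkdir -p pics; python3 - <<'E'
from rig import ctrl
import cv2,numpy as np
o=ctrl.get_obs();print(o['time'],o['position'],o['ee_rot'])
for n in('scene','top'):
    c=ctrl.capture(n);cv2.imwrite(f'pics/{n}.png',c['img'][:,:,::-1]);np.savez(f'{n}.npz',**c);print(n,c['K'].round(1).tolist(),c['T'].round(3).tolist())
E
```

```text
0.0 [ 0.16003265 -0.62974148  0.40354948] [[ 9.69209391e-01  2.46237954e-01 -1.62773647e-04]
 [ 2.46237778e-01 -9.69207369e-01  2.00806728e-03]
 [ 3.36700961e-04 -1.98631868e-03 -9.99997971e-01]]
scene [[383.9, 0.0, 259.0], [0.0, 383.9, 191.5], [0.0, 0.0, 1.0]] [[0.811, 0.331, -0.483, 1.116], [0.585, -0.434, 0.685, -0.904], [0.017, -0.838, -0.546, 0.79], [0.0, 0.0, 0.0, 1.0]]
top [[499.7, 0.0, 257.2], [0.0, 499.7, 182.6], [0.0, 0.0, 1.0]] [[0.004, -0.992, 0.123, 0.321], [-1.0, -0.005, -0.006, -0.031], [0.007, -0.123, -0.992, 1.495], [0.0, 0.0, 0.0, 1.0]]
```

View pics/top.png

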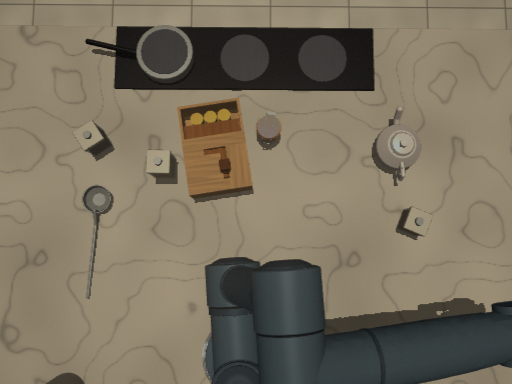

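View pics/scene.png

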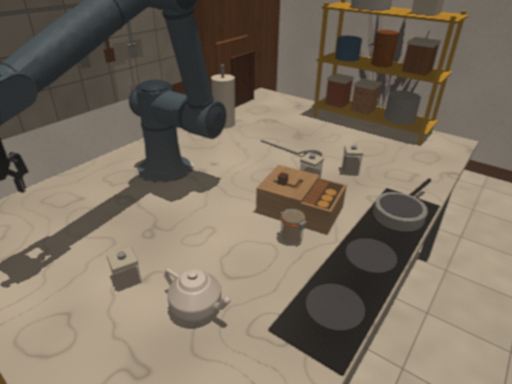

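The top view shows the box at about (215,148), with its +x pointing up in the image. The knob is at (225,166), and the slot's short leg runs left at row 150. The canister (268,130) and jar (160,162) stand on either side. I'll zoom in next.

```bash
python3 - <<'E'
import cv2
i=cv2.imread('pics/top.png')[90:210,140:290]
cv2.imwrite('pics/crop.png',cv2.resize(i,None,fx=5,fy=5,interpolation=cv2.INTER_CUBIC))
E
```

```text
(no output)
```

View pics/crop.png

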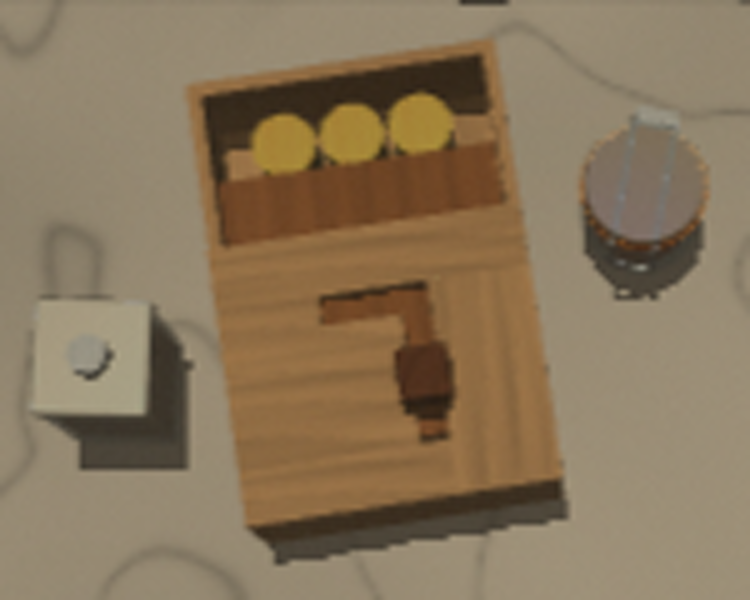

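In the crop, the box's top corners are at (190,87), (492,42), (562,480) and (247,527). The knob's top is at about (425,372), the slot corner near (415,300), the slot end near (325,310), and the slot start near (433,438).

```bash
cat > h.py <<'E'
import numpy as np
def cast(c,uv,z):
    uv=np.atleast_2d(uv).astype(float);K,T=c['K'],c['T']
    d=(T[:3,:3]@np.linalg.solve(K,np.c_[uv,np.ones(len(uv))].T)).T
    return T[:3,3]+d*((z-T[2,3])/d[:,2])[:,None]
E
python3 - <<'E'
import numpy as np
from h import cast
c=np.load('top.npz');p=lambda a:np.array(a)/5.+[140-.4,90-.4]
C=cast(c,p([(190,87),(492,42),(562,480),(247,527)]),.104)[:,:2]
# box: (130,90),(130,-90),(-130,-90),(-130,90)
M=np.array([(130,90),(130,-90),(-130,-90),(-130,90)])/1000
m=C.mean(0);H=(C-m).T@M;a=np.arctan2(H[1,0]-H[0,1],H[0,0]+H[1,1]);R=np.array([[np.cos(a),-np.sin(a)],[np.sin(a),np.cos(a)]])
print('sizes',[np.linalg.norm(C[i]-C[i-1]).round(4) for i in range(4)],'centre',m,'yaw',np.degrees(a))
print('res mm',((C-m)@R-M)*1000)
inv=lambda P:((P[:,:2]-m)@R*1000).round(1)
print('slot corner pts',inv(cast(c,p([(427,283),(320,297),(322,325),(403,315),(420,440),(447,437)]),.104)))
k=cast(c,p([(424,370)]),.138);print('knob top',k,inv(k))
for n,z,q in(('tall jar',.12,(92,357)),('canister',.094,(645,185))):
    k=cast(c,p([q]),z);print(n,k,inv(k))
for n,q in(('start',(-90,-22)),('corner',(-12.5,-22)),('end',(-12.5,25.5))): print(n,m+R@(np.array(q)/1000))
E
```

```text
sizes [np.float64(0.2552), np.float64(0.1744), np.float64(0.2559), np.float64(0.178)] centre [0.597863   0.08224773] yaw 8.93195311663825
res mm [[-2.45171149 -2.80362012]
 [-2.00540051  2.76359456]
 [ 2.06321522  1.01413016]
 [ 2.39389679 -0.9741046 ]]
slot corner pts [[ -5.4 -30.3]
 [ -4.3  30.7]
 [-20.4  31.8]
 [-21.6 -14.2]
 [-93.6 -13.5]
 [-94.2 -28.8]]
knob top [[0.54180005 0.05053665 0.138     ]] [[-60.3 -22.6]]
tall jar [[0.55110021 0.23652658 0.12      ]] [[-22.2 159.7]]
canister [[ 0.65700169 -0.0721528   0.094     ]] [[  34.4 -161.7]]
start [0.51237014 0.046541  ]
corner [0.58893033 0.05857375]
end [0.58155542 0.10549774]
```

The measured sizes and slot points agree with the spec to within about 2 mm. Next I'll shut the fingers and move above a point behind the knob, box (-106,-22).

>>> {"api": "move_arm", "payload": {"targets": [33.65, 67.4, 0, 0, 0, -5.3, 33.65, 67.4, 0, 0, 0, -5.3, 33.65, 67.4, 0, 0, 0, -5.3, 33.65, 67.4, 0, 0, 0, -5.3, 33.65, 67.4, 0, 0, 0, -5.3, 33.65, 67.4, 0, 0, 0, -5.3, 33.65, 67.4, 0, 0, 0, -5.3, 33.65, 67.4, 0, 0, 0, -5.3, 33.65, 67.4, 0, 0, 0, -5.3, 33.65, 67.4, 0, 0, 0, -5.3, 33.65, 67.4, 0, 0, 0, -5.3, 33.65, 67.4, 0, 0, 0, -5.3, 33.65, 67.4, 0, 0, 0, -5.3, 33.65, 67.4, -5, 0, 0, -5.3, 33.65, 67.4, -5, 0, 0, -5.3, 33.65, 67.4, -5, 0, 0, -5.3], "hand": 0, "newtons": 20}}

```text
time: 2.1
position: [0.4967, 0.0433, 0.3558]
ee_rot: [[0.988, 0.155, 0.001], [0.155, -0.988, -0.0], [0.001, 0.0, -1.0]]
wrist_force: [-0.5, 0.1, -0.3]
gripper_width: 0.0
grip_force: 0.0
```

```bash
python3 - <<'E'
from rig import ctrl
import cv2,numpy as np
o=ctrl.get_obs();c=ctrl.capture('wrist')
P=np.eye(4);P[:3,:3]=o['ee_rot'];P[:3,3]=o['position']
np.savez('w1.npz',img=c['img'],K=c['K'],T=P@c['mount'])
cv2.imwrite('pics/w1.png',c['img'][:,:,::-1]);print(o['time'],o['position'],o['ee_rot'],o['wrist_force'],o['gripper_width']);print(c['mount'].round(3))
E
```

```text
2.1 [0.49674485 0.04331959 0.35580167] [[ 9.87990143e-01  1.54513913e-01  9.62981299e-04]
 [ 1.54514175e-01 -9.87990551e-01 -2.03417957e-04]
 [ 9.19985519e-04  3.49769198e-04 -9.99999516e-01]] [-0.46520724  0.10192341 -0.29765196] 0.000262550478617522
[[ 0.001 -0.956 -0.292  0.075]
 [ 1.     0.001  0.001  0.   ]
 [-0.    -0.292  0.956  0.031]
 [ 0.     0.     0.     1.   ]]
```

View pics/w1.png

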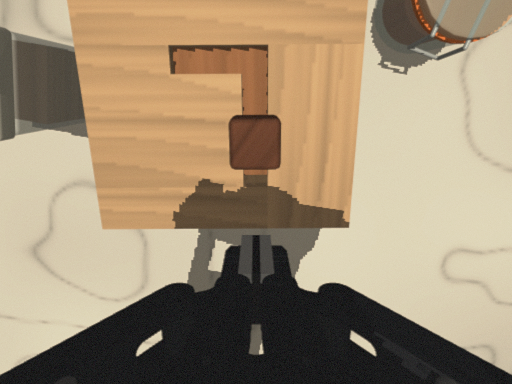

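The wrist view shows the knob's top spanning (230-281, 115-170). The slot's outer corner is at (268,45) and its short-leg end at (169,45)-(172,74). The shut fingertips are at about (256,240), in line with the knob.

```bash
python3 - <<'E'
import numpy as np
from h import cast
c=np.load('w1.npz');a=np.radians(8.93);R=np.array([[np.cos(a),-np.sin(a)],[np.sin(a),np.cos(a)]]);m=np.array([.597863,.08225])
inv=lambda P:((P[:,:2]-m)@R*1000).round(1)
print('knob corners',inv(cast(c,[(230,116),(280,116),(280,169),(231,169)],.138)))
print('slot',inv(cast(c,[(268,45),(169,45),(172,74),(242,74)],.104)))
print('panel back, edges',inv(cast(c,[(103,228),(348,227),(365,10),(70,10)],.104)))
print('tcp',inv(np.array([[.49674,.04332]])))
W=np.array([.49674,.04332,.35580-.173]);q=c['T'][:3,:3].T@(W-c['T'][:3,3]);q=c['K']@q;print('tip px',q[:2]/q[2])
E
```

```text
knob corners [[-45.   -9. ]
 [-45.  -36.8]
 [-75.3 -37.5]
 [-75.3  -8.9]]
slot [[ -4.4 -30.9]
 [ -4.5  30.5]
 [-21.4  29.9]
 [-21.4 -14.6]]
panel back, edges [[-127.4   88. ]
 [-126.5  -90.6]
 [  15.   -89.2]
 [  14.9   88.6]]
tcp [[-105.9  -22.8]]
tip px [254.64358104 252.67558618]
```

Everything agrees to about 1 mm. The knob's back face is at box x -75. I'll descend so the tips are at z≈0.115, then creep forward.

>>> {"api": "move_arm", "payload": {"targets": [0, 0, -3, 0, 0, 0, 0, 0, -5.5, 0, 0, 0, 0, 0, -6.8, 0, 0, 0, 0, 0, -6.8, 0, 0, 0, 0.49, 0.08, -6.8, 0, 0, 0, 0.99, 0.16, -6.8, 0, 0, 0, 1.48, 0.23, -6.8, 0, 0, 0, 1.78, 0.28, -6.8, 0, 0, 0, 2.07, 0.33, -6.8, 0, 0, 0, 2.37, 0.37, -6.8, 0, 0, 0, 2.67, 0.42, -6.8, 0, 0, 0, 2.96, 0.47, -6.8, 0, 0, 0, 2.96, 0.47, -6.8, 0, 0, 0]}}

```text
time: 3.78
position: [0.5264, 0.0487, 0.2867]
ee_rot: [[0.988, 0.156, 0.001], [0.156, -0.988, -0.0], [0.001, 0.0, -1.0]]
wrist_force: [-0.6, -0.2, 0.9]
gripper_width: 0.001
grip_force: 0.0
```

>>> {"api": "move_arm", "payload": {"targets": [0.3, 0.05, 0, 0, 0, 0, 0.59, 0.09, 0, 0, 0, 0, 0.89, 0.14, 0, 0, 0, 0, 1.19, 0.19, 0, 0, 0, 0, 1.48, 0.23, 0, 0, 0, 0, 1.78, 0.28, 0, 0, 0, 0, 2.08, 0.33, 0, 0, 0, 0, 2.37, 0.37, 0, 0, 0, 0, 2.67, 0.42, 0, 0, 0, 0, 2.96, 0.47, 0, 0, 0, 0, 3.16, 0.5, 0, 0, 0, 0, 3.16, 0.5, 0, 0, 0, 0]}}

```text
time: 5.28
position: [0.558, 0.0537, 0.2868]
ee_rot: [[0.988, 0.156, 0.001], [0.156, -0.988, -0.0], [0.001, 0.0, -1.0]]
wrist_force: [-0.9, -0.0, 0.4]
gripper_width: -0.001
grip_force: 0.2
```

```bash
cat > look.py <<'E'
import sys,cv2,numpy as np
from rig import ctrl
n=sys.argv[1];o=ctrl.get_obs();c=ctrl.capture('wrist')
P=np.eye(4);P[:3,:3]=o['ee_rot'];P[:3,3]=o['position']
np.savez(n+'.npz',img=c['img'],K=c['K'],T=P@c['mount']);cv2.imwrite(f'pics/{n}.png',c['img'][:,:,::-1])
a=np.radians(8.93);R=np.array([[np.cos(a),-np.sin(a)],[np.sin(a),np.cos(a)]]);m=np.array([.597863,.08225])
print(o['time'],'tcp in box mm',((o['position'][:2]-m)@R*1000).round(1),'z',o['position'][2],'F',o['wrist_force'].round(2))
E
python3 look.py w2
```

```text
5.275 tcp in box mm [-43.8 -22. ] z 0.2867854975118871 F [-0.88 -0.03  0.36]
```

View pics/w2.png

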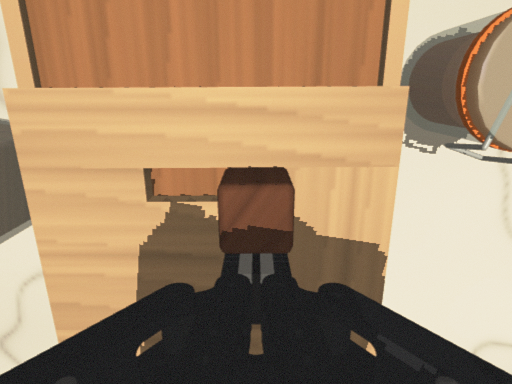

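The knob (218-294, 168-252) is touching the fingertips and the slot is aligned. About 5 mm remains, so I'll creep and watch the force.

>>> {"api": "move_arm", "payload": {"targets": [0.1, 0.015, 0, 0, 0, 0, 0.2, 0.03, 0, 0, 0, 0, 0.3, 0.045, 0, 0, 0, 0, 0.4, 0.06, 0, 0, 0, 0, 0.4, 0.06, 0, 0, 0, 0]}}

```text
time: 5.95
position: [0.5619, 0.0543, 0.2867]
ee_rot: [[0.988, 0.156, 0.001], [0.156, -0.988, 0.0], [0.001, 0.0, -1.0]]
wrist_force: [-0.5, -0.3, -0.0]
gripper_width: -0.001
grip_force: 0.1
```

>>> {"api": "move_arm", "payload": {"targets": [0.05, 0.008, 0, 0, 0, 0, 0.1, 0.016, 0, 0, 0, 0, 0.1, 0.016, 0, 0, 0, 0]}}

```text
time: 6.32
position: [0.5628, 0.0545, 0.2867]
ee_rot: [[0.988, 0.156, 0.0], [0.156, -0.988, 0.0], [0.0, -0.0, -1.0]]
wrist_force: [-1.4, 0.3, 0.7]
gripper_width: 0.001
grip_force: 0.5
```

>>> {"api": "move_arm", "payload": {"targets": [0.05, 0.008, 0, 0, 0, 0, 0.05, 0.008, 0, 0, 0, 0]}}

```text
time: 6.58
position: [0.5633, 0.0545, 0.2867]
ee_rot: [[0.988, 0.156, 0.0], [0.156, -0.988, 0.0], [0.0, -0.0, -1.0]]
wrist_force: [-0.6, -0.2, 1.5]
gripper_width: 0.004
grip_force: 0.5
```

>>> {"api": "move_arm", "payload": {"targets": [0.05, 0.008, 0, 0, 0, 0, 0.05, 0.008, 0, 0, 0, 0]}}

```text
time: 6.82
position: [0.5638, 0.0546, 0.2867]
ee_rot: [[0.988, 0.156, 0.0], [0.156, -0.988, 0.0], [0.0, -0.0, -1.0]]
wrist_force: [-0.8, -1.1, 0.8]
gripper_width: 0.003
grip_force: 0.5
```

>>> {"api": "move_arm", "payload": {"targets": [0.05, 0.008, 0, 0, 0, 0, 0.05, 0.008, 0, 0, 0, 0]}}

```text
time: 7.08
position: [0.5643, 0.0547, 0.2867]
ee_rot: [[0.988, 0.156, 0.0], [0.156, -0.988, 0.0], [0.0, -0.0, -1.0]]
wrist_force: [-0.5, 0.2, 0.2]
gripper_width: 0.002
grip_force: 0.5
```

>>> {"api": "move_arm", "payload": {"targets": [0.05, 0.008, 0, 0, 0, 0, 0.05, 0.008, 0, 0, 0, 0]}}

```text
time: 7.32
position: [0.5648, 0.0548, 0.2867]
ee_rot: [[0.988, 0.156, 0.0], [0.156, -0.988, 0.0], [0.0, -0.0, -1.0]]
wrist_force: [-2.1, 0.1, 1.2]
gripper_width: 0.002
grip_force: 0.5
```

```bash
python3 look.py w3; python3 - <<'E'
import cv2;i=cv2.imread('pics/w3.png')[60:290,120:400];cv2.imwrite('pics/w3c.png',cv2.resize(i,None,fx=2.5,fy=2.5))
E
```

```text
7.325 tcp in box mm [-36.9 -22. ] z 0.28668235167233463 F [-2.12  0.14  1.19]
```

View pics/w3c.png

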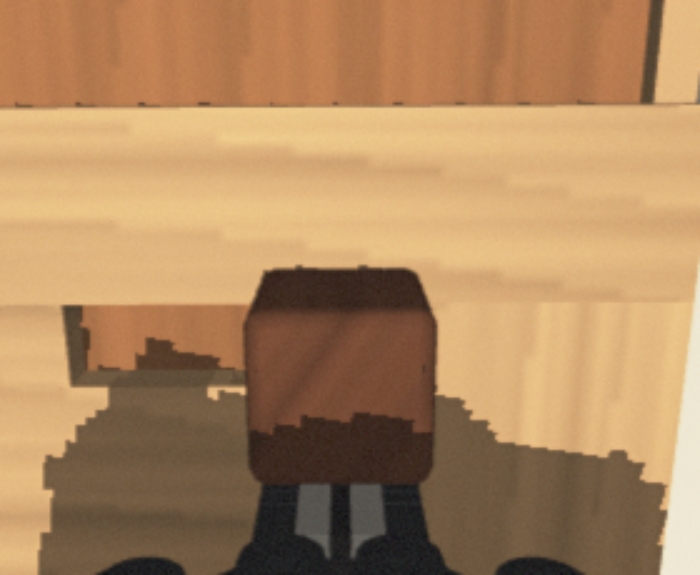

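The knob's top front edge is at row 184 and its back edge at row 253. The slot's far edge is at row 182 and its near edge at about row 214.

```bash
python3 - <<'E'
import numpy as np
from h import cast
c=np.load('w3.npz');a=np.radians(8.93);R=np.array([[np.cos(a),-np.sin(a)],[np.sin(a),np.cos(a)]]);m=np.array([.597863,.08225])
inv=lambda P:((P[:,:2]-m)@R*1000).round(1)
f=lambda l:np.array(l)/2.5+[119.7,59.7]
print('knob top',inv(cast(c,f([(250,312),(434,312),(430,483),(250,483)]),.138)))
print('slot far/near, mouth edge',inv(cast(c,f([(62,304),(72,386),(400,103)]),.104)))
E
```

```text
knob top [[  3.9  -8.9]
 [  4.  -36.4]
 [-24.4 -36.7]
 [-24.4  -8.1]]
slot far/near, mouth edge [[ -4.3  30.9]
 [-21.1  30.6]
 [ 33.  -33. ]]
```

There is a bias of about 2.5 mm in my box x, since the panel edges read -127.4 and +33. Correcting for it puts the knob at -12.7 and the wall at -6.7, so it is at the stop. I'll make one small nudge to confirm.

>>> {"api": "move_arm", "payload": {"targets": [0.05, 0.008, 0, 0, 0, 0, 0.05, 0.008, 0, 0, 0, 0, 0.05, 0.008, 0, 0, 0, 0]}}

```text
time: 7.75
position: [0.5653, 0.0549, 0.2867]
ee_rot: [[0.988, 0.156, 0.0], [0.156, -0.988, 0.0], [0.0, -0.0, -1.0]]
wrist_force: [-1.7, -0.1, 1.1]
gripper_width: -0.002
grip_force: 0.4
```

>>> {"api": "move_arm", "payload": {"targets": [0.05, 0.008, 0, 0, 0, 0, 0.05, 0.008, 0, 0, 0, 0, 0.05, 0.008, 0, 0, 0, 0]}}

```text
time: 8.12
position: [0.5658, 0.055, 0.2867]
ee_rot: [[0.988, 0.156, 0.0], [0.156, -0.988, -0.0], [0.0, 0.0, -1.0]]
wrist_force: [-1.0, -0.3, 0.9]
gripper_width: -0.0
grip_force: 0.5
```

>>> {"api": "move_arm", "payload": {"targets": [0.05, 0.008, 0, 0, 0, 0, 0.05, 0.008, 0, 0, 0, 0, 0.05, 0.008, 0, 0, 0, 0]}}

```text
time: 8.5
position: [0.5661, 0.055, 0.2867]
ee_rot: [[0.988, 0.156, -0.001], [0.156, -0.988, -0.0], [-0.001, -0.0, -1.0]]
wrist_force: [-4.4, -1.1, 3.2]
gripper_width: -0.002
grip_force: 2.3
```

>>> {"api": "move_arm", "payload": {"targets": [0.03, 0.005, 0, 0, 0, 0, 0.03, 0.005, 0, 0, 0, 0, 0.03, 0.005, 0, 0, 0, 0]}}

```text
time: 8.88
position: [0.5663, 0.055, 0.2867]
ee_rot: [[0.988, 0.156, -0.002], [0.156, -0.988, -0.0], [-0.002, -0.0, -1.0]]
wrist_force: [-6.6, -1.1, 3.2]
gripper_width: -0.001
grip_force: 3.1
```

The force rose steeply to 6.6 N with the tip halted, so the pin is against the wall and the lid is fully shut. I'll go back and round to the knob's -y side.

>>> {"api": "move_arm", "payload": {"targets": [-0.5, -0.08, 0, 0, 0, 0, -1.98, -0.31, 0, 0, 0, 0, -1.98, -0.31, 0, 0, 0, 0, -1.67, -2.3, 0, 0, 0, 0, -1.36, -4.26, 0, 0, 0, 0, -1.36, -4.26, 0, 0, 0, 0, 0.1, -4.0, 0, 0, 0, 0, 1.6, -3.8, 0, 0, 0, 0, 3.14, -3.55, 0, 0, 0, 0, 3.14, -3.55, 0, 0, 0, 0, 3.14, -3.55, 0, 0, 0, 0]}}

```text
time: 10.25
position: [0.5979, 0.0199, 0.2864]
ee_rot: [[0.988, 0.156, -0.001], [0.156, -0.988, 0.0], [-0.001, -0.0, -1.0]]
wrist_force: [0.9, -0.4, -0.7]
gripper_width: 0.004
grip_force: 0.0
```

```bash
python3 look.py w4
```

```text
10.25 tcp in box mm [ -9.7 -61.6] z 0.2863786133205732 F [ 0.86 -0.39 -0.67]
```

View pics/w4.png

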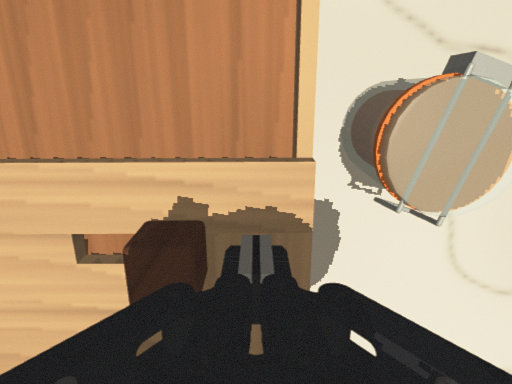

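The knob (125-207, 220-305) is left of the fingertips with a small gap, and it is aligned in x. Now I'll push along box +y.

>>> {"api": "move_arm", "payload": {"targets": [-0.06, 0.4, 0, 0, 0, 0, -0.12, 0.75, 0, 0, 0, 0, -0.17, 1.1, 0, 0, 0, 0, -0.23, 1.45, 0, 0, 0, 0, -0.28, 1.8, 0, 0, 0, 0, -0.34, 2.15, 0, 0, 0, 0, -0.39, 2.5, 0, 0, 0, 0, -0.45, 2.85, 0, 0, 0, 0, -0.5, 3.2, 0, 0, 0, 0, -0.56, 3.55, 0, 0, 0, 0, -0.61, 3.9, 0, 0, 0, 0, -0.67, 4.25, 0, 0, 0, 0, -0.72, 4.6, 0, 0, 0, 0, -0.78, 4.95, 0, 0, 0, 0, -0.81, 5.14, 0, 0, 0, 0, -0.81, 5.14, 0, 0, 0, 0]}}

```text
time: 12.3
position: [0.5899, 0.0712, 0.2867]
ee_rot: [[0.988, 0.156, 0.0], [0.156, -0.988, 0.001], [0.0, -0.001, -1.0]]
wrist_force: [-0.3, -0.1, -0.4]
gripper_width: 0.002
grip_force: 0.0
```

```bash
python3 look.py w5
```

```text
12.3 tcp in box mm [-9.6 -9.6] z 0.2866597197973064 F [-0.27 -0.11 -0.39]
```

View pics/w5.png

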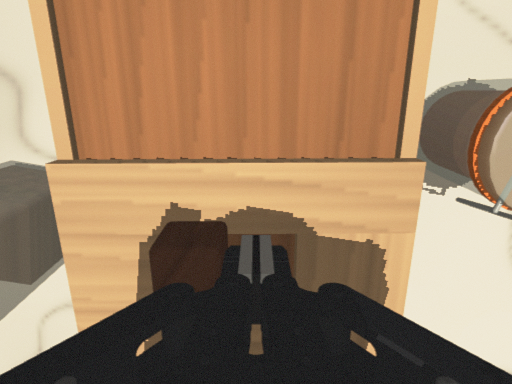

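The knob (152-227, 222-290) is in the short leg and touching the fingertips at column 227. About 9 mm is left to go.

>>> {"api": "move_arm", "payload": {"targets": [-0.03, 0.2, 0, 0, 0, 0, -0.06, 0.4, 0, 0, 0, 0, -0.09, 0.6, 0, 0, 0, 0, -0.11, 0.7, 0, 0, 0, 0, -0.125, 0.8, 0, 0, 0, 0, -0.125, 0.8, 0, 0, 0, 0]}}

```text
time: 13.1
position: [0.5888, 0.0783, 0.2868]
ee_rot: [[0.988, 0.156, 0.001], [0.156, -0.988, -0.002], [0.0, 0.002, -1.0]]
wrist_force: [0.9, -5.4, -0.0]
gripper_width: -0.001
grip_force: 2.8
```

>>> {"api": "move_arm", "payload": {"targets": [-0.008, 0.05, 0, 0, 0, 0, -0.008, 0.05, 0, 0, 0, 0, -0.008, 0.05, 0, 0, 0, 0]}}

```text
time: 13.48
position: [0.5888, 0.0785, 0.2868]
ee_rot: [[0.988, 0.156, 0.001], [0.156, -0.988, -0.003], [0.0, 0.003, -1.0]]
wrist_force: [1.4, -6.7, 0.0]
gripper_width: -0.004
grip_force: 3.5
```

>>> {"api": "move_arm", "payload": {"targets": [-0.008, 0.05, 0, 0, 0, 0, -0.008, 0.05, 0, 0, 0, 0, -0.008, 0.05, 0, 0, 0, 0]}}

```text
time: 13.85
position: [0.5888, 0.0787, 0.2869]
ee_rot: [[0.988, 0.156, 0.001], [0.156, -0.988, -0.003], [0.0, 0.003, -1.0]]
wrist_force: [1.0, -8.3, -1.0]
gripper_width: 0.0
grip_force: 4.3
```

The force rose to 8 N with the tip stopped, so the knob is at the end wall. I'll back off, lift away and check.

>>> {"api": "move_arm", "payload": {"targets": [0.08, -0.5, 0, 0, 0, 0, 0.31, -1.98, 0, 0, 0, 0, 0.31, -1.98, 0, 0, 0, 0, 0.31, -1.98, 4, 0, 0, 0, 0.31, -1.98, 9, 0, 0, 0, -4, -2.5, 12, 0, 0, 0, -8, -3, 12, 0, 0, 0, -8, -3, 12, 0, 0, 0, -8, -3, 12, 0, 0, 0]}}

```text
time: 14.98
position: [0.5087, 0.05, 0.4069]
ee_rot: [[0.988, 0.156, 0.001], [0.156, -0.988, 0.0], [0.001, -0.0, -1.0]]
wrist_force: [0.6, -0.0, 0.2]
gripper_width: -0.003
grip_force: 0.0
```

```bash
python3 look.py w6
```

```text
14.975 tcp in box mm [-93.1 -18. ] z 0.40691078309649936 F [ 0.56 -0.03  0.19]
```

View pics/w6.png

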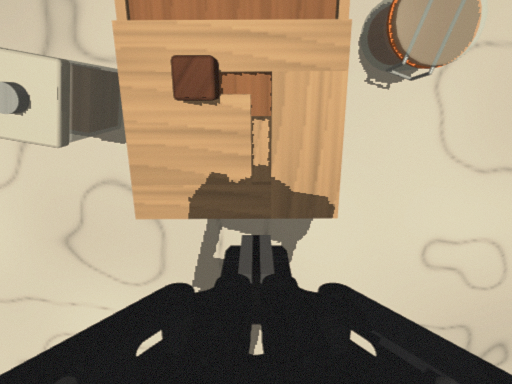

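The knob's top spans (171-219, 55-101), at the far end of the short leg. The slot's outer corner is at (271,72) and the inner corner at (250,95). The panel's back corners are at (136,218) and (337,217).

```bash
python3 - <<'E'
import numpy as np
from h import cast
c=np.load('w6.npz');a=np.radians(8.93);R=np.array([[np.cos(a),-np.sin(a)],[np.sin(a),np.cos(a)]]);m=np.array([.597863,.08225])
inv=lambda P:((P[:,:2]-m)@R*1000).round(1)
print('knob',inv(cast(c,[(171,56),(217,55),(219,100),(173,101)],.138)))
print('slot',inv(cast(c,[(271,72),(250,95)],.104)),'panel',inv(cast(c,[(136,218),(337,217),(350,20),(114,20)],.104)))
E
```

```text
knob [[  3.6  38.8]
 [  4.2   7.8]
 [-25.    7.3]
 [-25.7  39.5]]
slot [[ -4.8 -30.3]
 [-22.  -13.8]] panel [[-127.2   87.9]
 [-126.   -90.8]
 [  32.   -88.8]
 [  31.7   87.7]]
```

The force stop and the picture agree: the knob is at the end wall within about 1 mm, the lid reads about 0.077, and the box hasn't moved. The hand is clear, so I'll hand it in.

```bash
python3 -c "
from rig import ctrl
print(ctrl.finish_job())"
```

```text
the job is handed in; nothing more can be done
None
```

The lid is fully shut and the knob is home at the end of the short leg, both by force stop and final picture (to about 1 mm); the box did not move measurably, the hand is clear, and the job was handed in at about 15 s (no verdict returned).

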